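# Fit the hold-down plate and draw the wick pin partway

## Robot

A 6-joint arm with a two-finger parallel gripper is mounted at the origin on the work surface. World frame = base frame: x ahead of the robot, y to its left, z up, the work surface at z = 0. Lengths are in m, angles in rad, forces in N, time in s.
With the tool pointing down it reaches from about 0.35 to 0.975 m from the base axis. Payload 4.9 kg.
Tool frame: the origin (TCP) lies midway between the tips of the shut fingers; the grasp point (between the pads) lies ctrl.tcp_to_grasp behind it (ctrl.tcp_to_grasp is the distance from the TCP to the grasp point, in m); z points along the fingers, y is the direction in which the jaws open and shut (so a half turn about z gives the same grasp; the last joint's range is limited). The gripper opens to 85 mm and grips with 20 to 120 N. Pads are 22 mm wide; open, the fingers measure 114 mm over their backs; the gripper's body (76 mm by 85 mm) begins 54 mm behind the grasp point. The pads swing forward as they close: fully open they stand 13 mm farther back than shut.
Start: joints at [1.181, 0.053, 1.613, -0, 1.476, -0.119], TCP at [0.167, 0.602, 0.231] pointing down, gripper open.
Joint ranges: [-3.01, 3.01], [-1.01, 2.22], [0.06, 2.58], [-1.02, 4.17], [0.09, 2.62], [-3.14, 3.14]. Speed limits (rad/s): [2.57, 2.57, 3.14, 3.14, 3.14, 3.14].

## Interface

Orientations are given as a rotation vector (axis times angle).
In Python, from station import ctrl, get_image, calibration, finish_job, models gives the robot as it stands.
- The arm moves only by the shell command python3 -m creep 'ROWS' [FORCE]. ROWS is JSON, a list of rows, each a list of 7 numbers: the opening, from 0 (shut) to 1 (fully open), then the shift along the tool's x, y, z in m, then the turn, a rotation vector about the tool's x, y, z in degrees. A call has 1 to 20 rows; each row shifts and turns the commanded pose from where the row before left it, along the tool's axes as they then stand; what a row does not reach is not made up. A row lasts 1/10 s, in which the tool goes at most 50 mm and 8.59 degrees, less where a joint would pass 70% of its speed; a pose out of reach is approached as far as the arm can. A call with a gripper value outside its range is refused whole. The fingers move at their own pace and stop on an object; FORCE is the grip in N (left out, the last holds). Time passes only in rows, so rows that do not move let the fingers close. It gives the time, the measured TCP pose, the force and the opening at its end, in the units of the state.
- ctrl.get_obs(): the state, without advancing time (a new reading comes with each control period).
- get_image(name): name is "scene" or "top"; returns the picture (480x640x3 uint8, red, green, blue); there is no depth.
- calibration(name): a dict with "mtx" (3x3 intrinsics, pixels), "k1" (the pictures are not rectified: a ray, as slopes to the right and down, at radius r is drawn at 1 + k1 r^2 times it, then the intrinsics apply), "R" (3x3) and "t" (3): a world point X has camera coordinates R X + t. Camera axes: x right, y down, z forward; pixel columns grow to the right and rows downward; lengths in m; the calibration is good to about 2 mm. A picture is of the moment at which its call begins. calibration takes no time and is no camera call.
- finish_job(): hands the job in, once; it reports no verdict.
Trained networks look in the newest picture that a camera, given by its name, has taken for a name from the list of things; names that differ only in an ending like _2 or _b are one class to them, and where a whole thing is asked for, a point or a joint stands for the part that bears it (a point fixed in the world has none). Each returns a list of dicts, best first, with "conf" (0 to 1); they miss things now and then, are a little off and sometimes report something else, mostly with a low value. They report only what shows in the picture. A call takes as long as a camera call. They do not tell look-alikes from the thing itself.
- models.search_frame(camera, name): "extent" ([left, top, right, bottom] in pixels, round what is visible of it).
The state is a dict: "t": time; "q": joint angles; "dq": joint speeds; "effort": joint torques, N m; "tool_pos": TCP position; "tool_rot": TCP orientation; "contact_force": force on the tool from outside, world axes, zero at the start; "wrist_torque": the same for the moment, N m; "opening": finger opening in m.
Only numpy, scipy, OpenCV 4.12 (cv2) and the standard library are available. Lean on these libraries where they do the work, as an engineer would, in place of code of your own. Each camera call takes 0.05 s, during which the arm holds its last target. There are 200 camera calls.

## Task

Lower the steel hold-down plate over the two locating pins of the aluminium candle mould until it lies flush on top (do not drop it; the yellow wick pin stays fully home and comes up through the plate's big hole), and let go of the plate. Then grip the wick pin by its yellow head, draw it straight up by 30 mm (half its depth, never right out of its bore) and finish while still holding it there, for the wick to be clipped on. Leave the candles, torch and fruit dish where they stand.

Things in the scene. Friction and masses are not known exactly. Their poses are not given: they have to be found in the camera images.
- mould: Casting block, aluminium with two teal bands, fixed to the counter: 80 (x) x 180 (y) x 80 mm high. Origin: centre of its underside, z up. On its top, on the line x = 0: the bore at y = +58 mm, and two steel locating pins 10 mm thick with cone tips, 20 mm high (straight for 14 mm), at y = +26 and y = -66 mm.
- mould_seat (a point): Centre of the mould's flat top, 80 mm above the counter; axes as the mould's. The seated plate's origin lies here, with the same yaw.
- bore_mouth (a point): Centre of the bore's mouth on the mould's top. Round blind bore, 15 mm wide, 62 mm deep, straight down.
- locator_a (a point): Top of the locating pin next to the bore (32 mm from the bore's axis), 20 mm above the mould's top.
- locator_b (a point): Top of the locating pin far from the bore (124 mm from the bore's axis), 20 mm above the mould's top.
- plate: Loose steel hold-down plate, 70 (x) x 166 (y) x 8 mm, about 0.3 kg, lying flat on the counter at the start, right way up. Origin: centre of its underside, z up. A black upright grip block stands on it at y = -14 mm: 16 mm (x) by 30 mm (y), its top 54 mm above the underside. Holes right through on x = 0: a big one of 30 mm at y = +58 mm, for the wick pin, and two of 13 mm at y = +26 and y = -66 mm, for the locating pins. It fits only one way round.
- plate_grip (a point): Point inside the black grip block, 38 mm above the plate's underside: a good place to pinch it across its 16 mm (along the plate's x).
- plate_big_hole (a point): Centre of the 30 mm hole at the plate's underside.
- plate_hole_a (a point): Centre of the 13 mm hole near the big hole (goes over locator_a), at the plate's underside.
- plate_hole_b (a point): Centre of the far 13 mm hole (goes over locator_b), at the plate's underside.
- wick_pin: Loose steel wick pin standing in the bore, about 0.1 kg: round shaft 14 mm thick and 82 mm long, topped by a round yellow head 20 mm thick and 36 mm high; 118 mm overall. Origin: centre of its foot, z up along it. At the start the foot rests on the bore's floor, 62 mm below the mouth, and the head reaches from 20 to 56 mm above the mould's top. Nothing but its weight and rubbing on the bore (0.5 mm play all round) holds it: it sinks back if let go.
- pin_head (a point): Middle of the yellow head, 102 mm above the pin's foot (40 mm above the mould's top when fully home).
- float_candle0: Bystander, to be left standing. Origin: centre of its underside. Small teal floating candle, 40 mm wide, 22 mm high, with a wick to 36 mm.
- float_candle1: Bystander, to be left standing. Origin: centre of its underside. Small teal floating candle, 40 mm wide, 22 mm high, with a wick to 36 mm.
- float_candle2: Bystander, to be left standing. Origin: centre of its underside. Small teal floating candle, 40 mm wide, 22 mm high, with a wick to 36 mm.
- square_candle: Bystander, to be left standing. Origin: centre of its underside. Teal square candle, 75 x 75 x 80 mm.
- ball_candle: Bystander, to be left standing. Origin: centre of its underside. Teal ball candle, 100 mm wide, 88 mm high.
- torch: Bystander, to be left standing. Origin: centre of its underside. Blue gas cylinder with a brass nozzle, 70 mm wide, 280 mm high.
- fruit_dish: Bystander, to be left standing. Origin: centre of its underside. Terracotta dish 150 mm wide with a dark fruit in it, 78 mm high.
Mind the look-alikes: they are no part of the job. Leave any purple look-alike of the plate alone.

How it is judged:
On the way, in this order (a step that is already met when the one before it is completed fails the run):
1. the plate lies flush on the mould over both locating pins, let go, with the wick pin still fully home (z of plate in the frame of mould_seat between -0.003 and 0.0025 m and horizontal distance between plate_hole_a and locator_a below 0.003 m and horizontal distance between plate_hole_b and locator_b below 0.003 m and angle between plate's own z axis and vertical below 0.03 rad and contact force between the fingers and plate below 0.1 N and z of wick_pin in the frame of bore_mouth below -0.057 m), for 0.2 s.
2. the wick pin is drawn partway and held in the fingers (z of wick_pin in the frame of bore_mouth between -0.042 and -0.022 m and horizontal distance between wick_pin and bore_mouth below 0.004 m and angle between wick_pin's own z axis and vertical below 0.06 rad and contact force between the fingers and wick_pin above 1 N and contact force between wick_pin and plate below 1 N and linear speed of wick_pin below 0.01 m/s), for 0.2 s.
At the end, for the whole second after the job is handed in: Plate flush on the mould (2.5 mm, level to 0.03 rad, holes within 3 mm of the locating pins), touched by neither fingers nor wick pin; the fingers hold the wick pin still, 20 to 40 mm above fully home, upright to 0.06 rad, within 4 mm of the bore axis (all of step 2 and z of plate in the frame of mould_seat between -0.003 and 0.0025 m and horizontal distance between plate_hole_a and locator_a below 0.003 m and horizontal distance between plate_hole_b and locator_b below 0.003 m and angle between plate's own z axis and vertical below 0.03 rad and contact force between the fingers and plate below 0.1 N); the arm keeps its last pose, push and grip.
It fails at once if the wick pin is pulled right out of its bore (z of wick_pin in the frame of bore_mouth above -0.004 m).
It fails at once if the plate is dropped from above the locating pins (z of plate in the frame of mould_seat above 0.025 m and horizontal distance between plate and mould_seat below 0.06 m and contact force between the fingers and plate below 0.1 N).
It fails at once if a bystander is moved by more than 30 mm or tipped over (distance of any of float_candle0, float_candle1, float_candle2, square_candle, ball_candle, torch, fruit_dish from where it was at the start of the episode above 0.03 m or angle between any of float_candle0, float_candle1, float_candle2, square_candle, ball_candle, torch, fruit_dish's own z axis and vertical above 0.5 rad).
It also fails if it takes over 51 s, if anything falls off the work surface, if the arm or the gripper's body presses on something with over 40 N, if the wrist force passes 120 N, or if a joint passes its speed limit or range.

## Working session

There is one attempt and no reset: what is moved stays moved. The work goes in short steps, Python scripts to look and compute and a shell command to move; the robot and the scene stay as the last step left them, time stands still between calls to the robot, and variables do not carry over. Pictures are saved under pics/ and viewed, about 8 in all and at most 12, crops included, and the job is handed in when it is done.

```bash
ls; mkdir -p pics
python3 - <<'E'
from station import ctrl, get_image, calibration, models
import cv2
for c in("scene","top"):
    im=get_image(c); cv2.imwrite(f"pics/{c}0.png",im[:,:,::-1])
    k=calibration(c); print(c,k)
    for n in("plate","mould","wick_pin","plate_grip"):
        print(n,[(round(d["conf"],2),[round(x) for x in d["extent"]]) for d in models.search_frame(c,n)][:3])
o=ctrl.get_obs();print(o["t"],o["tool_pos"],o["tool_rot"],ctrl.tcp_to_grasp)
E
```

```text
pics
scene {'mtx': array([[504.34004963,   0.        , 328.58297555],
       [  0.        , 504.34004963, 244.51126285],
       [  0.        ,   0.        ,   1.        ]]), 'k1': -0.10652404936521265, 'R': array([[ 0.82286085,  0.5678965 ,  0.01983894],
       [ 0.37162844, -0.51140794, -0.77482529],
       [-0.42987478,  0.64494611, -0.63186406]]), 't': array([-0.40473955, -0.16315343,  1.74559764])}
plate [(0.96, [334, 165, 373, 191]), (0.79, [285, 193, 336, 224]), (0.57, [343, 209, 382, 241])]
mould [(0.68, [243, 259, 300, 325])]
wick_pin []
plate_grip [(0.95, [286, 195, 336, 222]), (0.92, [344, 206, 386, 241]), (0.71, [335, 165, 373, 193])]
top {'mtx': array([[490.00149935,   0.        , 314.38910736],
       [  0.        , 490.00149935, 238.552603  ],
       [  0.        ,   0.        ,   1.        ]]), 'k1': 0.0182580090191594, 'R': array([[-0.04679533, -0.99887543,  0.00762112],
       [-0.97662389,  0.04414781, -0.21037286],
       [ 0.20979982, -0.01728744, -0.97759152]]), 't': array([-0.06219723,  0.57703988,  1.17111231])}
plate [(0.74, [182, 255, 246, 290]), (0.74, [102, 311, 162, 381]), (0.63, [193, 320, 260, 373])]
mould [(0.87, [346, 240, 426, 298])]
wick_pin []
plate_grip [(0.87, [101, 311, 160, 381]), (0.64, [181, 257, 248, 294]), (0.6, [198, 318, 261, 370])]
0.5 [0.16715521 0.60219955 0.23128461] [-4.24020879e-01 -3.11283011e+00  3.17394144e-05] 0.0187
```

View pics/scene0.png

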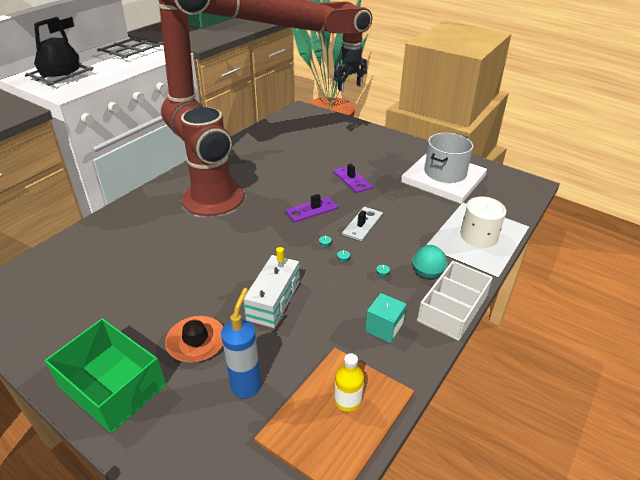

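View pics/top0.png

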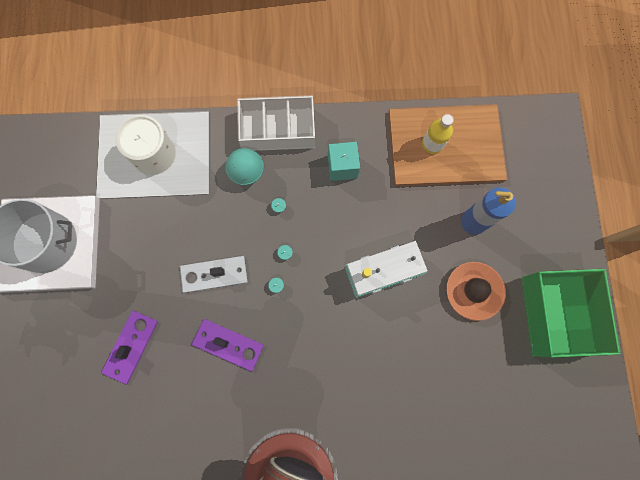

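The top view shows the steel plate at about (213,275), its big hole at the left (191,277), and the mould at about (386,270) with the yellow pin at (367,272). The two purple plates are the look-alikes. I'll enlarge both for exact points.

```bash
python3 - <<'E'
import cv2,numpy as np
t=cv2.imread("pics/top0.png");s=cv2.imread("pics/scene0.png")
def cr(im,x,y,w=100,h=75,S=(400,300)):
    p=cv2.resize(im[y:y+h,x:x+w],S,interpolation=cv2.INTER_CUBIC)
    k=S[0]/w
    for i in range(0,w,10):
        cv2.line(p,(int(i*k),0),(int(i*k),6 if (i%50) else 14),(0,0,255),1)
    for i in range(0,h,10): cv2.line(p,(0,int(i*k)),(6,int(i*k)),(0,0,255),1)
    return p
cv2.imwrite("pics/c1.png",np.vstack([np.hstack([cr(t,170,240),cr(t,340,235)]),np.hstack([cr(s,315,185,),cr(s,225,240,120,90)])]))
E
cat > h.py <<'E'
import numpy as np,cv2
from station import calibration
def proj(c,X):
    k=calibration(c);p=np.atleast_2d(X)@k["R"].T+k["t"];n=p[:,:2]/p[:,2:]
    n=n*(1+k["k1"]*(n**2).sum(1,keepdims=True))
    return n*k["mtx"][0,0]+k["mtx"][:2,2]
def back(c,uv,z):
    k=calibration(c);d=(np.atleast_2d(uv)-k["mtx"][:2,2])/k["mtx"][0,0];n=d.copy()
    for _ in range(20): n=d/(1+k["k1"]*(n**2).sum(1,keepdims=True))
    r=np.c_[n,np.ones(len(n))]@k["R"];o=-k["R"].T@k["t"]
    return o+r*((z-o[2])/r[:,2:])
E
```

```text
(no output)
```

View pics/c1.png

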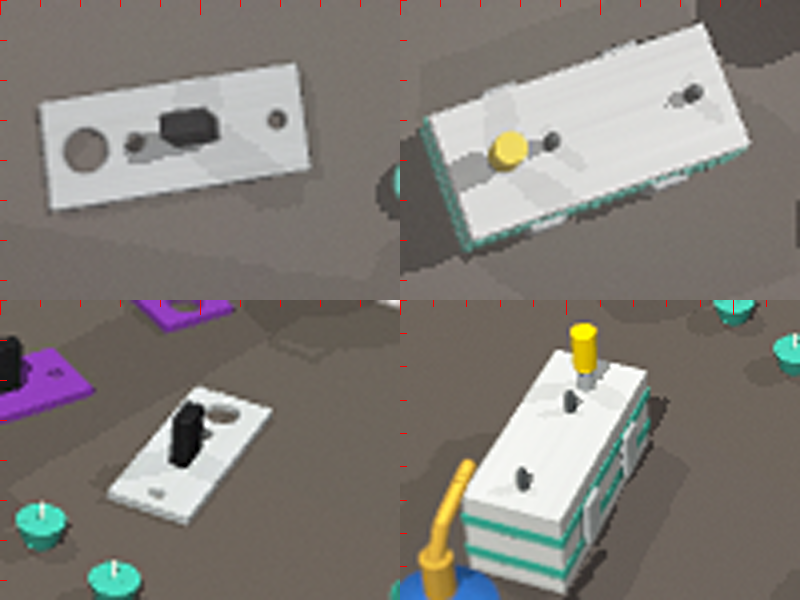

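```bash
cat > fit.py <<'E'
from h import *
from scipy.optimize import least_squares
def C(a,s,ox,oy): return (np.array(a,float)+.5)/s-.5+[ox,oy]
def rz(y): c,s=np.cos(y),np.sin(y); return np.array([[c,-s,0],[s,c,0],[0,0,1]])
def fit(obs,M,x0):
    def r(p,cams): return np.concatenate([(proj(c,M@rz(p[2]).T+[p[0],p[1],0])-obs[c]).ravel() for c in cams])
    for cams in (["top"],["scene"],["top","scene"]):
        s=least_squares(r,x0,args=(cams,)); print(cams,s.x[:2].round(4),np.degrees(s.x[2]).round(2),"rms",np.sqrt((s.fun**2).mean()).round(2)); 
    print(s.fun.reshape(-1,2).round(1).tolist())
    return s.x
if __name__=="__main__":
    P=np.array([[.035,.083,.008],[.035,-.083,.008],[-.035,-.083,.008],[-.035,.083,.008],[0,.058,.008],[0,-.066,.008]])
    obs={"top":C([(38,103),(297,64),(310,168),(51,210),(86,150),(277,120)],4,170,240),
         "scene":C([(272,110),(186,215),(109,189),(196,87),(222,114),(157,192)],4,315,185)}
    fit(obs,P,[.5,.2,.1])
    M=np.array([[.04,.09,.08],[.04,-.09,.08],[-.04,-.09,.08],[-.04,.09,.08],[0,.058,.136],[0,.026,.1],[0,-.066,.1]])
    obs={"top":C([(29,118),(304,24),(350,143),(72,239),(110,147),(154,140),(296,90)],4,340,235),
         "scene":C([(248,72),(163,220),(68,195),(158,51),(184,29),(171,93),(123,170)],10/3,225,240)}
    fit(obs,M,[.5,-.1,.3])
E
python3 fit.py
```

```text
['top'] [0.5044 0.1754] 6.45 rms 0.25
['scene'] [0.5029 0.179 ] 6.28 rms 0.27
['top', 'scene'] [0.5042 0.1761] 6.39 rms 0.42
[[0.4, 0.1], [-0.6, -0.1], [-0.4, 0.4], [-0.1, 0.0], [-0.5, 0.1], [-0.4, 0.1], [-0.0, 0.4], [0.2, 1.2], [-0.5, 0.8], [0.0, 0.2], [-0.2, 0.2], [-0.2, 0.6]]
['top'] [ 0.4899 -0.2623] 16.26 rms 0.25
['scene'] [ 0.4913 -0.2593] 16.84 rms 0.47
['top', 'scene'] [ 0.4907 -0.2611] 16.54 rms 0.6
[[-0.6, -0.6], [-1.1, -0.6], [-0.5, -0.1], [-0.1, 0.1], [-0.4, -0.1], [-0.6, -0.5], [-0.5, -0.3], [-0.5, -0.0], [-0.7, 0.8], [-1.7, 0.6], [-0.6, -0.1], [-0.2, 1.0], [-0.4, -0.3], [-0.2, -0.2]]
```

The fits agree: plate (0.504, 0.176) at 6.4°, mould (0.490, -0.262) at 16.4°. Next I turn the tool and move over the grip block.

```bash
python3 -m creep '[[0.6,0,0,0,0,0,8.5],[0.6,0,0,0,0,0,8.5],[0.6,0,0,0,0,0,8.5],[0.6,0,0,0,0,0,8.5],[0.6,0,0,0,0,0,8.5],[0.6,0,0,0,0,0,8.5],[0.6,0,0,0,0,0,8.5],[0.6,0,0,0,0,0,8.5],[0.6,0,0,0,0,0,0]]'
python3 -m creep '[[0.6,-0.0396,0.024,0,0,0,0],[0.6,-0.0396,0.024,0,0,0,0],[0.6,-0.0396,0.024,0,0,0,0],[0.6,-0.0396,0.024,0,0,0,0],[0.6,-0.0396,0.024,0,0,0,0],[0.6,-0.0396,0.024,0,0,0,0],[0.6,-0.0396,0.024,0,0,0,0],[0.6,-0.0396,0.024,0,0,0,0],[0.6,-0.0396,0.024,0,0,0,0],[0.6,-0.0396,0.024,0,0,0,0],[0.6,-0.0396,0.024,0,0,0,0],[0.6,-0.0396,0.024,0,0,0,0],[0.6,0,0,0,0,0,0],[0.6,0,0,0,0,0,0]]'
```

```text
t: 1.4
tool_pos: [0.1672, 0.6022, 0.2313]
tool_rot: [-2.092, -2.344, -0.0]
contact_force: [-0.3, 0.5, -0.5]
opening: 0.0513
t: 2.8
tool_pos: [0.5073, 0.1619, 0.2312]
tool_rot: [-2.092, -2.343, 0.0]
contact_force: [0.3, 0.2, 0.7]
opening: 0.0513
```

```bash
cat > st.py <<'E'
import sys,numpy as np
from scipy.spatial.transform import Rotation as R
from station import ctrl
o=ctrl.get_obs();r=R.from_rotvec(o["tool_rot"]).as_matrix()
print("t",round(o["t"],2),"tcp",np.round(o["tool_pos"],4),"jaw",np.degrees(np.arctan2(r[1,1],r[0,1])).round(2),"z",r[:,2].round(4),"F",np.round(o["contact_force"],1),"M",np.round(o["wrist_torque"],2),"open",round(o["opening"],4))
if len(sys.argv)>3:
    d=np.array([float(a) for a in sys.argv[1:4]])-o["tool_pos"]; print("shift tool",(r.T@d).round(4))
E
python3 st.py .5057 .1622 .0193
```

```text
t 2.8 tcp [0.5073 0.1619 0.2312] jaw 6.49 z [-6.e-04  4.e-04 -1.e+00] F [0.3 0.2 0.7] M [-0.   -0.02 -0.  ] open 0.0513
shift tool [ 0.0004 -0.0014  0.2119]
```

```bash
python3 -m creep '[[0.6,0,-0.0014,0.04,0,0,0],[0.6,0,0,0.04,0,0,0],[0.6,0,0,0.04,0,0,0],[0.6,0,0,0.04,0,0,0],[0.6,0,0,0.03,0,0,0],[0.6,0,0,0.02,0,0,0],[0.6,0,0,0,0,0,0],[0.6,0,0,0,0,0,0]]'
python3 st.py .5057 .1622 .0193
python3 - <<'E'
from station import get_image
import cv2,numpy as np
a=get_image("top")[230:305,170:270];b=get_image("scene")[160:235,310:410]
cv2.imwrite("pics/g1.png",cv2.resize(np.hstack([a,b])[:,:,::-1],(800,300),interpolation=cv2.INTER_CUBIC))
E
```

```text
t: 3.6
tool_pos: [0.5053, 0.1635, 0.0217]
tool_rot: [-2.089, -2.346, -0.0]
contact_force: [1.0, -0.5, -0.2]
opening: 0.0516
t 3.6 tcp [0.5053 0.1635 0.0217] jaw 6.63 z [-0.e+00  2.e-04 -1.e+00] F [ 1.  -0.5 -0.2] M [-0.07  0.    0.04] open 0.0516
shift tool [-0.0013  0.0003  0.0024]
```

View pics/g1.png

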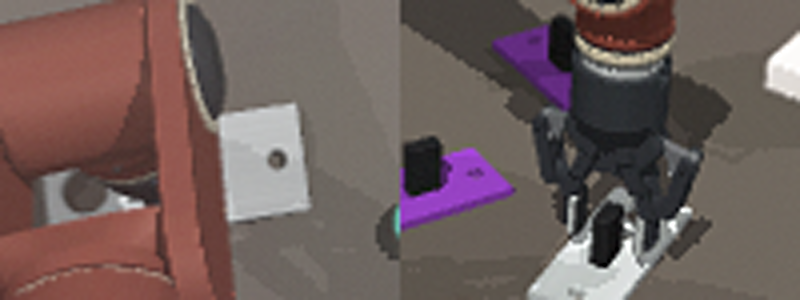

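The fingers straddle the black block, with the white plate below them. Close, then lift slightly.

```bash
python3 -m creep '[[0.6,-0.001,0,0.002,0,0,0],[0,0,0,0,0,0,0],[0,0,0,0,0,0,0],[0,0,0,0,0,0,0],[0,0,0,0,0,0,0],[0,0,0,0,0,0,0],[0,0,0,0,0,0,0],[0,0,0,0,0,0,0],[0,0,0,0,0,0,0]]' 90; python3 st.py
python3 -m creep '[[0,0,0,-0.01,0,0,0],[0,0,0,-0.03,0,0,0],[0,0,0,-0.04,0,0,0],[0,0,0,-0.04,0,0,0],[0,0,0,-0.04,0,0,0],[0,0,0,-0.03,0,0,0],[0,0,0,-0.01,0,0,0],[0,0,0,0,0,0,0],[0,0,0,0,0,0,0]]'; python3 st.py
```

```text
t: 4.6
tool_pos: [0.5062, 0.1614, 0.02]
tool_rot: [2.092, 2.343, 0.001]
contact_force: [-1.2, -1.1, 5.7]
opening: 0.015
t 4.6 tcp [0.5062 0.1614 0.02  ] jaw 6.48 z [ 7.e-04 -0.e+00 -1.e+00] F [-1.2 -1.1  5.7] M [-0.08  0.35 -0.04] open 0.015
t: 5.5
tool_pos: [0.5045, 0.1612, 0.2167]
tool_rot: [-2.091, -2.342, 0.005]
contact_force: [-0.6, -0.5, -4.0]
opening: 0.0149
t 5.5 tcp [0.5045 0.1612 0.2167] jaw 6.48 z [-3.8e-03 -7.0e-04 -1.0e+00] F [-0.6 -0.5 -4. ] M [-0.07  0.02  0.05] open 0.0149
```

```bash
python3 -m creep '[[0,0,0,0,0,0,-5],[0,0,0,0,0,0,-4.9],[0,-0.0297,-0.0095,0,0,0,0],[0,-0.0297,-0.0095,0,0,0,0],[0,-0.0297,-0.0095,0,0,0,0],[0,-0.0297,-0.0095,0,0,0,0],[0,-0.0297,-0.0095,0,0,0,0],[0,-0.0297,-0.0095,0,0,0,0],[0,-0.0297,-0.0095,0,0,0,0],[0,-0.0297,-0.0095,0,0,0,0],[0,-0.0297,-0.0095,0,0,0,0],[0,-0.0297,-0.0095,0,0,0,0],[0,-0.0297,-0.0095,0,0,0,0],[0,-0.0297,-0.0095,0,0,0,0],[0,-0.0297,-0.0095,0,0,0,0],[0,-0.0297,-0.0095,0,0,0,0]]'
python3 -m creep '[[0,0,0,0,0,0,0],[0,0,0,0,0,0,0],[0,0,0,0,0,0,0]]' ; python3 st.py .4941 -.2758 .2167
python3 - <<'E'
from station import get_image
import cv2,numpy as np
A=get_image("top");B=get_image("scene")
cv2.imwrite("pics/tA.png",A[:,:,::-1]);cv2.imwrite("pics/sA.png",B[:,:,::-1])
a=A[220:320,330:450];b=B[180:330,200:380]
cv2.imwrite("pics/g2.png",np.hstack([cv2.resize(x[:,:,::-1],(400*1,int(400*x.shape[0]/x.shape[1]))  ,interpolation=cv2.INTER_CUBIC) for x in (a,b)]))
E
```

```text
t: 7.1
tool_pos: [0.4939, -0.2754, 0.2155]
tool_rot: [-1.879, -2.511, -0.0]
contact_force: [0.1, 0.6, -2.7]
opening: 0.0149
t: 7.4
tool_pos: [0.4948, -0.2738, 0.2173]
tool_rot: [-1.879, -2.513, -0.001]
contact_force: [0.7, -0.1, -2.4]
opening: 0.0151
t 7.4 tcp [ 0.4948 -0.2738  0.2173] jaw 16.41 z [-0.0026  0.0024 -1.    ] F [ 0.7 -0.1 -2.4] M [-0.03 -0.02 -0.01] open 0.0151
shift tool [-0.0017 -0.0012  0.0006]
```

View pics/g2.png

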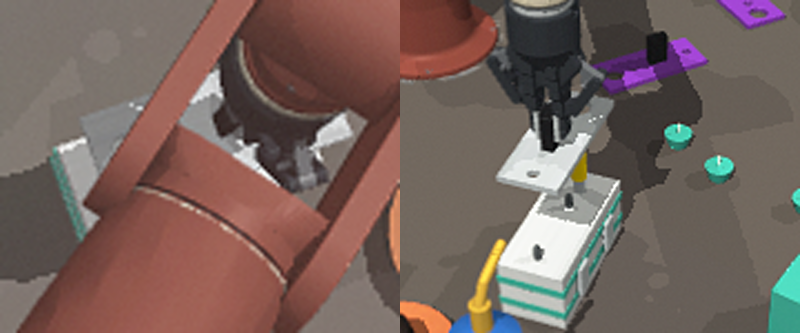

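The plate is held level above the mould with the right end over the yellow pin. Lower it to just above the pin head and measure against the mould there.

```bash
python3 -m creep '[[0,0,0,0.015,0,0,0],[0,0,0,0.02,0,0,0],[0,0,0,0.015,0,0,0],[0,0,0,0.005,0,0,0],[0,0,0,0,0,0,0],[0,0,0,0,0,0,0],[0,0,0,0,0,0,0]]'
cat > look.py <<'E'
import sys,cv2,numpy as np
from station import get_image,ctrl
from scipy.spatial.transform import Rotation as R
T=[];Q=[];I=[]
for _ in range(5): I.append(get_image("scene").astype(float)); o=ctrl.get_obs(); T.append(o["tool_pos"]);r=R.from_rotvec(o["tool_rot"]).as_matrix();Q.append(np.r_[np.degrees(np.arctan2(r[1,1],r[0,1])),r[:2,2]])
print("t",o["t"],"tcp",np.mean(T,0).round(4),"sd",np.std(T,0).round(4),"jaw,z",np.mean(Q,0).round(4),"F",o["contact_force"].round(1))
im=np.mean(I,0).astype(np.uint8)[:,:,::-1]; n=sys.argv[1]; cv2.imwrite(f"pics/{n}_full.png",im)
x,y,w,h=map(int,sys.argv[2:6]);S=800/w
p=cv2.resize(im[y:y+h,x:x+w],(800,int(h*S)),interpolation=cv2.INTER_CUBIC)
cv2.imwrite(f"pics/{n}.png",p)
E
python3 look.py b1 235 230 100 75
```

```text
t: 8.2
tool_pos: [0.496, -0.2754, 0.1655]
tool_rot: [1.881, 2.514, 0.0]
contact_force: [0.6, 0.5, -2.6]
opening: 0.0149
t 8.45 tcp [ 0.4958 -0.2753  0.1652] sd [0.0001 0.0001 0.0003] jaw,z [ 1.63813e+01  1.30000e-03 -9.00000e-04] F [ 0.6  0.6 -2.5]
```

View pics/b1.png

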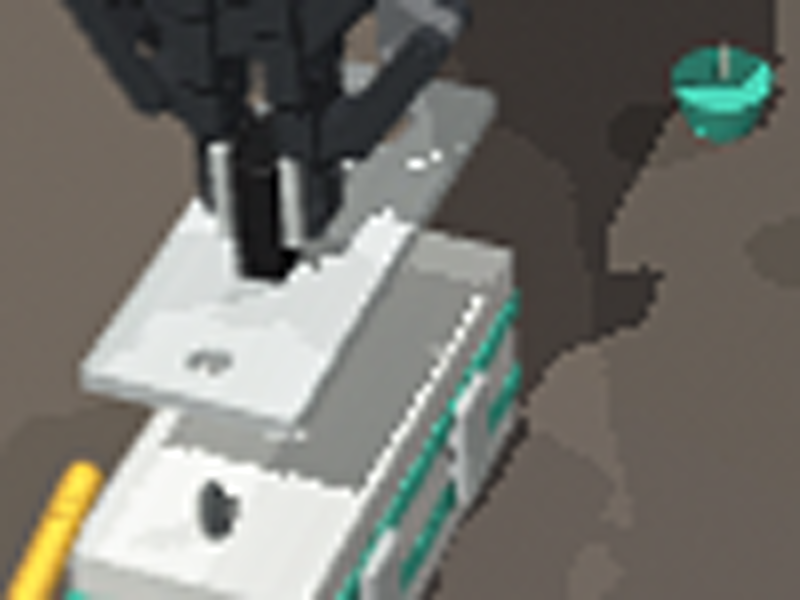

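```bash
cat > m.py <<'E'
from fit import *
def f(P,o,x0):
    def r(p): return (proj("scene",P@rz(p[2]).T+[p[0],p[1],0])-o).ravel()
    s=least_squares(r,x0);print(s.x[:2].round(4),np.degrees(s.x[2]).round(2),s.fun.reshape(-1,2).round(1).tolist());return s.x
E
python3 - <<'E'
from m import *
zt=.1652-.0197+.008
P=np.array([[.035,.083,zt],[.035,-.083,zt],[-.035,-.083,zt],[0,-.066,zt]])
f(P,C([(497,95),(294,416),(83,364),(209,360)],8,235,230),[.49,-.26,.3])
# mould from the same picture
M=np.array([[.04,.09,.08],[0,-.066,.1]])
f(M,C([(514,252),(213,483)],8,235,230),[.49,-.26,.28])
print("expected plate from tcp", .4958-.0144*np.sin(.286), -.2753+.0144*np.cos(.286))
o=C([(213,483)],8,235,230); print("locb",back("scene",o,.1), "early", back("scene",C([(123,170)],10/3,225,240),.1))
print("holeb",back("scene",C([(209,360)],8,235,230),zt))
E
```

```text
[ 0.4921 -0.258 ] 15.9 [[0.1, -0.3], [-0.1, 0.5], [-0.2, 0.2], [0.2, -0.4]]
[ 0.4898 -0.2599] 16.02 [[0.0, -0.1], [-0.0, 0.0]]
expected plate from tcp 0.4917375156001862 -0.2614849277779206
locb [[ 0.50799762 -0.32314695  0.1       ]] early [[ 0.51037765 -0.32455128  0.1       ]]
holeb [[ 0.51085584 -0.32292675  0.1535    ]]
```

Both cameras agree that the plate is off by about (+1.7, +1.2) mm. Correct that, lower over the pin head to just above the locators, and check again.

```bash
python3 -m creep '[[0,-0.0007,-0.002,0,0,0,0],[0,0,0,0.01,0,0,0],[0,0,0,0.01,0,0,0],[0,0,0,0.01,0,0,0],[0,0,0,0.008,0,0,0],[0,0,0,0.004,0,0,0],[0,0,0,0,0,0,0],[0,0,0,0,0,0,0]]' ; python3 look.py b2 235 230 100 75
```

```text
t: 9.25
tool_pos: [0.4939, -0.2763, 0.1224]
tool_rot: [1.882, 2.515, -0.0]
contact_force: [-0.1, 0.4, -3.2]
opening: 0.0146
t 9.5 tcp [ 0.4941 -0.2765  0.123 ] sd [0.     0.     0.0001] jaw,z [ 1.63856e+01  9.00000e-04 -7.00000e-04] F [-0.1 -0.5 -3.4]
```

View pics/b2.png

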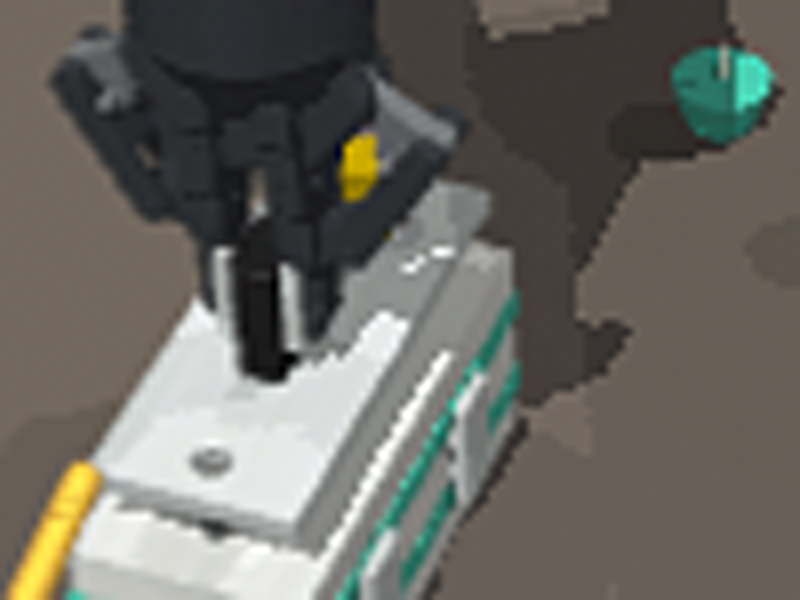

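The yellow head now stands up through the plate (360,165 in the crop), and hole b is at (210,461) over locator b's base, visible at (213,525).

Run:
```python
from m import *
zt=.123-.0197+.008
P=np.array([[.035,.083,zt],[.035,-.083,zt],[0,-.066,zt]])
f(P,C([(492,203),(298,523),(210,461)],8,235,230),[.49,-.26,.3])
print("holeb",back("scene",C([(210,461)],8,235,230),zt))
print("locb tip early",back("scene",C([(213,483)],8,235,230),.1))
print("visible pin foot pred",((proj("scene",[[.508,-.3231,.08]])-[235,230])*8))
```

```text
[ 0.4921 -0.2615] 16.0 [[0.2, -0.9], [-0.5, 0.5], [0.3, 0.3]]
holeb [[ 0.50904099 -0.32464774  0.1113    ]]
locb tip early [[ 0.50799762 -0.32314695  0.1       ]]
visible pin foot pred [[213.82467173 524.87552046]]
```

Within about 1.5 mm, so the cone tips can take up the rest. Lower gently and watch the force.

```bash
python3 -m creep '[[0,0,0,0.002,0,0,0],[0,0,0,0.002,0,0,0],[0,0,0,0.002,0,0,0],[0,0,0,0.002,0,0,0],[0,0,0,0,0,0,0]]';python3 st.py .4941 -.2765 .1036;  python3 -m creep '[[0,0,0,0.002,0,0,0],[0,0,0,0.002,0,0,0],[0,0,0,0,0,0,0]]';python3 st.py .4941 -.2765 .1036
```

```text
t: 10.0
tool_pos: [0.4934, -0.2761, 0.1137]
tool_rot: [-1.882, -2.515, 0.0]
contact_force: [-0.2, 0.4, -2.6]
opening: 0.0147
t 10.0 tcp [ 0.4934 -0.2761  0.1137] jaw 16.39 z [-8.e-04  5.e-04 -1.e+00] F [-0.2  0.4 -2.6] M [-0.05  0.    0.02] open 0.0147
shift tool [-0.0006  0.0006  0.0101]
t: 10.3
tool_pos: [0.4935, -0.2761, 0.1099]
tool_rot: [-1.882, -2.515, 0.0]
contact_force: [-0.6, 0.5, -2.7]
opening: 0.0147
t 10.3 tcp [ 0.4935 -0.2761  0.1099] jaw 16.38 z [-6.e-04  4.e-04 -1.e+00] F [-0.6  0.5 -2.7] M [-0.03 -0.05 -0.01] open 0.0147
shift tool [-0.0006  0.0005  0.0063]
```

No side load with the underside about 10 mm below the tips, so the pins are in the holes. Carry on to seat it.

```bash
python3 -m creep '[[0,0,0,0.002,0,0,0],[0,0,0,0.002,0,0,0],[0,0,0,0.002,0,0,0],[0,0,0,0.002,0,0,0],[0,0,0,0,0,0,0]]';python3 st.py;  python3 -m creep '[[0,0,0,0.001,0,0,0],[0,0,0,0.001,0,0,0],[0,0,0,0,0,0,0]]';python3 st.py
```

```text
t: 10.8
tool_pos: [0.4934, -0.2761, 0.1018]
tool_rot: [-1.882, -2.515, 0.0]
contact_force: [-0.5, -0.2, -3.3]
opening: 0.0146
t 10.8 tcp [ 0.4934 -0.2761  0.1018] jaw 16.39 z [-7.e-04  5.e-04 -1.e+00] F [-0.5 -0.2 -3.3] M [-0.01  0.05  0.05] open 0.0146
t: 11.1
tool_pos: [0.4936, -0.2762, 0.1002]
tool_rot: [-1.882, -2.515, 0.0]
contact_force: [0.6, -0.1, -3.3]
opening: 0.0147
t 11.1 tcp [ 0.4936 -0.2762  0.1002] jaw 16.38 z [-2.e-04  1.e-04 -1.e+00] F [ 0.6 -0.1 -3.3] M [-0.04 -0.05  0.02] open 0.0147
```

```bash
python3 -m creep '[[0,0,0,0.0005,0,0,0],[0,0,0,0.0005,0,0,0],[0,0,0,0,0,0,0]]';python3 -m creep '[[0,0,0,0.0005,0,0,0],[0,0,0,0.0005,0,0,0],[0,0,0,0,0,0,0]]';python3 st.py
```

```text
t: 11.4
tool_pos: [0.4938, -0.2763, 0.1]
tool_rot: [1.882, 2.515, -0.0]
contact_force: [-2.6, 2.2, 1.8]
opening: 0.0148
t: 11.7
tool_pos: [0.4938, -0.2763, 0.1]
tool_rot: [-1.882, -2.515, 0.0]
contact_force: [-4.8, 3.7, 8.4]
opening: 0.0147
t 11.7 tcp [ 0.4938 -0.2763  0.1   ] jaw 16.39 z [-4.e-04  1.e-04 -1.e+00] F [-4.8  3.7  8.4] M [ 0.56  0.84 -0.02] open 0.0147
```

Contact came at TCP z = 0.100, exactly the counter grasp height (0.020) plus 80 mm, so the plate is seated. Release, rise and check.

```bash
python3 -m creep '[[0.6,0,0,0,0,0,0],[0.6,0,0,0,0,0,0],[0.6,0,0,0,0,0,0],[0.6,0,0,0,0,0,0],[0.6,0,0,0,0,0,0],[0.6,0,0,-0.01,0,0,0],[0.6,0,0,-0.02,0,0,0],[0.6,0,0,-0.03,0,0,0],[0.6,0,0,-0.02,0,0,0],[0.6,0,0,0,0,0,0],[0.6,0,0,0,0,0,0]]' ; python3 look.py b3 235 230 100 75
```

```text
t: 12.8
tool_pos: [0.4938, -0.2764, 0.1787]
tool_rot: [1.882, 2.514, -0.0]
contact_force: [0.0, 0.6, -0.8]
opening: 0.0514
t 13.05 tcp [ 0.493  -0.2757  0.1767] sd [0.0001 0.0001 0.0004] jaw,z [ 1.63835e+01 -2.10000e-03  1.50000e-03] F [-0.3 -0.2 -0. ]
```

View pics/b3.png

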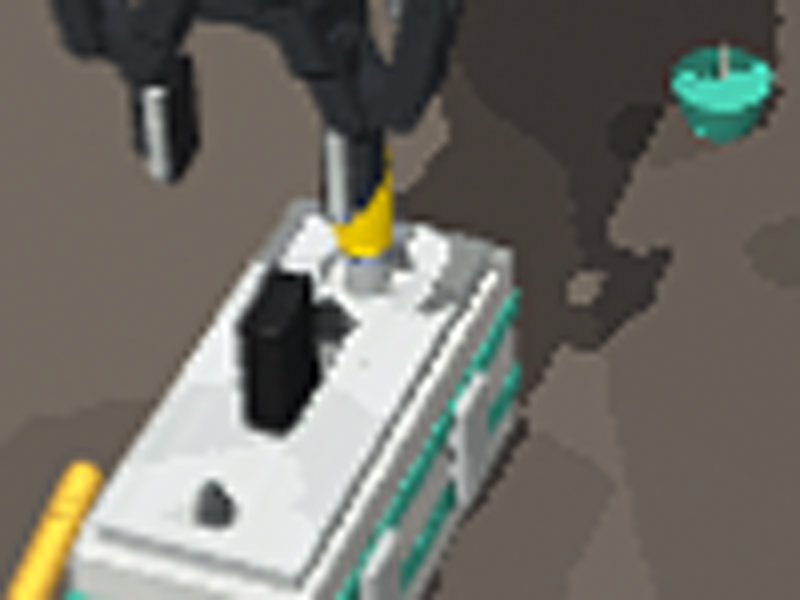

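The plate lies flush with locator b through it at (213,500), and the yellow pin is home with a clear shaft at (368,275). Now to the pin head.

```bash
python3 st.py .4735 -.2067 .1767; python3 -m creep '[[0.6,0.02,0,0,0,0,0],[0.6,0.03,0,0,0,0,0],[0.6,0.02,0,0,0,0,0],[0.6,0,0,0,0,0,0],[0.6,0,0,0,0,0,0],[0.6,0,0,0,0,0,0],[0.6,0,0,0,0,0,0]]' ; python3 st.py .4735 -.2067 .103
```

```text
t 13.05 tcp [ 0.493  -0.2757  0.1766] jaw 16.38 z [-0.0023  0.0017 -1.    ] F [-0.3 -0.2 -0. ] M [0.01 0.01 0.03] open 0.0513
shift tool [0.0717 0.0008 0.0001]
t: 13.75
tool_pos: [0.4741, -0.2099, 0.1783]
tool_rot: [-1.883, -2.514, 0.0]
contact_force: [-0.3, -0.1, -0.7]
opening: 0.0513
t 13.75 tcp [ 0.4741 -0.2099  0.1783] jaw 16.33 z [-1.e-04 -1.e-04 -1.e+00] F [-0.3 -0.1 -0.7] M [ 0.03 -0.09 -0.01] open 0.0513
shift tool [0.0032 0.0003 0.0753]
```

```bash
python3 -m creep '[[0.6,0.003,0,0.015,0,0,0],[0.6,0,0,0.02,0,0,0],[0.6,0,0,0.02,0,0,0],[0.6,0,0,0.015,0,0,0],[0.6,0,0,0.005,0,0,0],[0.6,0,0,0,0,0,0],[0.6,0,0,0,0,0,0],[0.6,0,0,0,0,0,0]]' ; python3 look.py b4 235 215 100 75; python3 st.py .4735 -.2067 .103
```

```text
t: 14.55
tool_pos: [0.4739, -0.2067, 0.1045]
tool_rot: [1.881, 2.514, 0.0]
contact_force: [-0.4, -0.5, 0.5]
opening: 0.0512
t 14.8 tcp [ 0.4736 -0.2065  0.1042] sd [0.0002 0.0001 0.0002] jaw,z [ 1.63849e+01  1.40000e-03 -9.00000e-04] F [ 0.4 -0.2 -0.3]
t 14.8 tcp [ 0.4734 -0.2064  0.1039] jaw 16.38 z [ 8.e-04 -6.e-04 -1.e+00] F [ 0.4 -0.2 -0.3] M [0.06 0.   0.06] open 0.0514
shift tool [-0.0003  0.      0.0009]
```

View pics/b4.png

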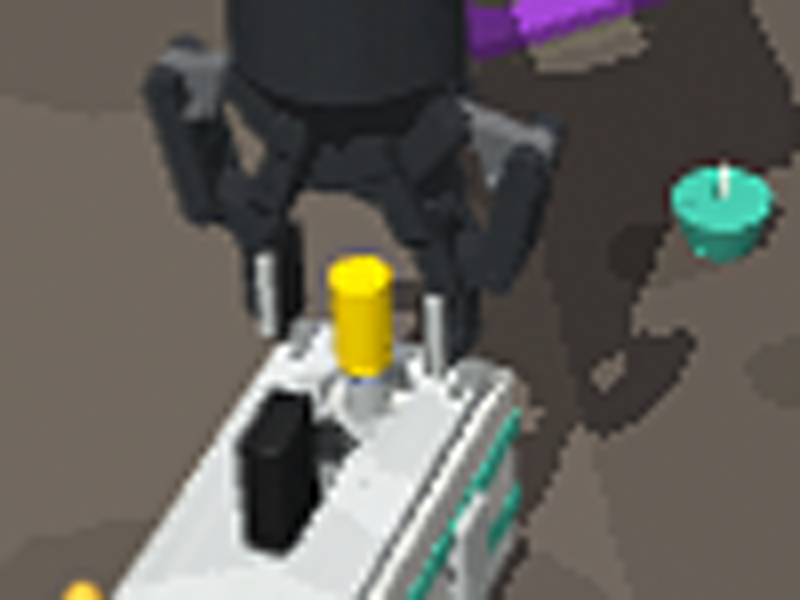

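The head is well centred between the fingers. Close and read the force.

```bash
python3 -m creep '[[0,0,0,0,0,0,0],[0,0,0,0,0,0,0],[0,0,0,0,0,0,0],[0,0,0,0,0,0,0],[0,0,0,0,0,0,0],[0,0,0,0,0,0,0],[0,0,0,0,0,0,0],[0,0,0,0,0,0,0]]' 50; python3 st.py; python3 -m creep '[[0,0,0,-0.002,0,0,0],[0,0,0,-0.003,0,0,0],[0,0,0,0,0,0,0]]'; python3 st.py
```

```text
t: 15.6
tool_pos: [0.4731, -0.2063, 0.1035]
tool_rot: [1.882, 2.515, -0.0]
contact_force: [-1.2, 0.1, 3.1]
opening: 0.0179
t 15.6 tcp [ 0.4731 -0.2063  0.1035] jaw 16.38 z [ 1.e-04 -2.e-04 -1.e+00] F [-1.2  0.1  3.1] M [-0.07  0.24  0.02] open 0.0179
t: 15.9
tool_pos: [0.4731, -0.2062, 0.1085]
tool_rot: [1.882, 2.515, 0.0]
contact_force: [-0.4, -0.3, -0.9]
opening: 0.0174
t 15.9 tcp [ 0.4731 -0.2062  0.1085] jaw 16.39 z [ 1.e-04 -0.e+00 -1.e+00] F [-0.4 -0.3 -0.9] M [-0.02 -0.    0.03] open 0.0174
```

Low side forces, and the 0.9 N load matches the pin's weight. Draw the other 25 mm.

```bash
python3 -m creep '[[0,0,0,-0.003,0,0,0],[0,0,0,-0.004,0,0,0],[0,0,0,-0.004,0,0,0],[0,0,0,-0.004,0,0,0],[0,0,0,-0.004,0,0,0],[0,0,0,-0.004,0,0,0],[0,0,0,-0.002,0,0,0],[0,0,0,0,0,0,0],[0,0,0,0,0,0,0],[0,0,0,0,0,0,0],[0,0,0,0,0,0,0],[0,0,0,0,0,0,0]]'; python3 look.py b5 235 205 100 75; python3 st.py
```

```text
t: 17.1
tool_pos: [0.4731, -0.2062, 0.1331]
tool_rot: [-1.882, -2.515, 0.0]
contact_force: [0.5, 0.1, -0.5]
opening: 0.0176
t 17.35 tcp [ 0.4731 -0.2062  0.1332] sd [0. 0. 0.] jaw,z [ 1.63862e+01 -1.00000e-04  0.00000e+00] F [-1.2  0.6 -0.3]
t 17.35 tcp [ 0.4731 -0.2062  0.1333] jaw 16.38 z [-0.  0. -1.] F [-1.2  0.6 -0.3] M [ 0.02 -0.01 -0.05] open 0.0179
```

View pics/b5.png

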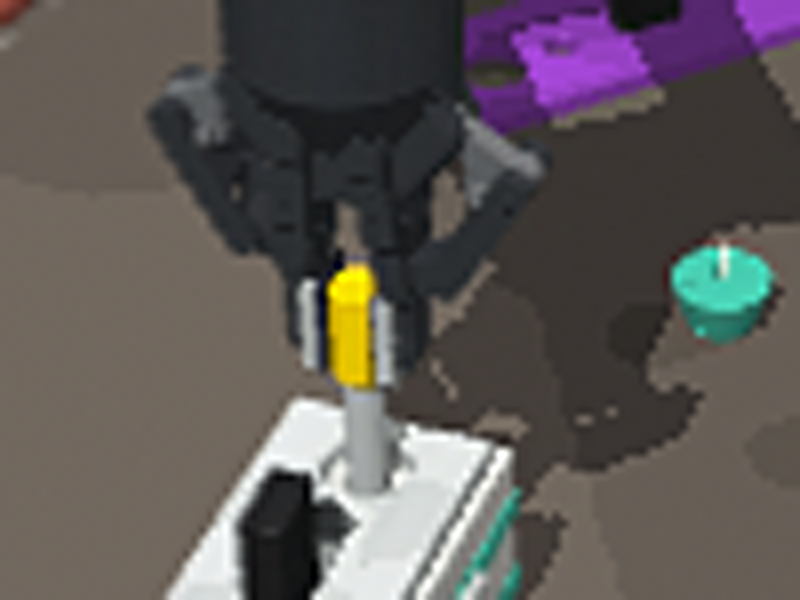

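The pin is drawn and gripped, with its shaft clear in the big hole. I'll check the lift height and lean numerically before handing in.

Run:
```python
from h import *
x,y=.4731,-.2062
p=(proj("scene",[[x,y,.1],[x,y,.136],[x,y,.13],[x,y,.166],[x,y,.088]]))
print("pred b4 base/top",((p[:2]-[235,215])*8).round(),"pred b5",((p[2:]-[235,205])*8).round())
```

```text
pred b4 base/top [[358. 358.]
 [353. 275.]] pred b5 [[354. 369.]
 [349. 284.]
 [359. 465.]]
```

Lift agrees with a 30 mm draw (TCP rose 29.7 mm, no slip visible). The lean is about 0.02 rad, inside the limit.

```bash
python3 -c "
from station import finish_job; print(finish_job())"; python3 st.py
```

```text
the job is handed in; nothing more can be done
None
the job is handed in; nothing more can be done
```

The plate is seated on the mould, the wick pin is drawn about 30 mm and still held, and I handed the job in at about 17.4 s of the 51 s allowed. No verdict was reported.

- **Plate:** I gripped the steel plate by its black block and lowered it over the yellow pin and both locating pins. Contact came at TCP z = 0.100 m, exactly 80 mm above the grasp height on the counter, so it sits flush. I then let go. The picture showed it flat, with locator b through its hole and the wick pin still home.
- **Wick pin:** I gripped the yellow head at 50 N and drew it straight up. The TCP rose 29.7 mm, and the head's place in the picture agrees with that. The last wrist force was about 1 N, and the shaft stands clear of the plate's big hole.

**Checks that disagreed or were not made:**
- The two cameras disagreed by about 3 mm on absolute position, so I lined up the plate relative to the mould.
- The last picture suggests the pin leans about 0.02 rad, within the 0.06 limit.
- The gripper read 17.4–17.9 mm on the 20 mm head; it also read low on the 16 mm grip block.
- I took no final measurement of the bystanders. The arm's path stayed clear of them.

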